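# Populate the mounting rail of a small control panel

### The arm

A 6-joint arm with a two-finger parallel gripper is mounted at the origin on a cart in front of the work surface, level with it; the furniture and walls round the work are solid. World frame = base frame: x ahead of the robot, y to its left, z up, the work surface at z = 0. Lengths are in mm, angles in rad, forces in N, time in s.
With the tool pointing down it reaches from about 300 to 775 mm from the base axis. Payload 14.6 kg.
Tool frame: the origin (TCP) lies at the very end of the fingers, on their centre line; the grasp point (between the pads) lies 19 mm behind it (manip.grip_point_offset is the distance from the TCP to the grasp point, in mm); z points along the fingers, y is the line along which they close (so a half turn about z gives the same grasp; the last joint's range is limited). The gripper opens to 94 mm and grips with 3 to 60 N. Pads are 16 mm wide; open, the fingers measure 119 mm over their backs; the gripper's body (75 mm by 177 mm) begins 78 mm behind the grasp point.
Start: joints at [-1.262, 0.3, 1.521, -0, 1.321, -0.067], TCP at [201.852, -511.61, 205.446] pointing down, gripper open.
Joint ranges: [-3.03, 3.03], [-0.79, 2.21], [0.23, 2.52], [-1.04, 4.18], [0, 3.07], [-2.55, 2.55]. Speed limits (rad/s): [2.22, 2.22, 2.57, 3.14, 3.14, 3.14].

### API

Orientations are given as [roll, pitch, yaw] about the fixed x, y, z axes, in that order (R = Rz(yaw) Ry(pitch) Rx(roll)).
In Python, from cell import telemetry, eyes, manip gives the robot as it stands.
- The arm moves only by the tool play_rows, never from a script. Its arguments are lists of equal length, an entry for each row: "translation": the shift along the world's x, y, z in m, a list of three; "yaw": the turn about the world's z in rad. A call has 1 to 12 rows; each row is the pose to reach, as a shift and turn from the pose commanded when the call began; what a row does not reach only later rows make up. A row lasts 1/8 s, in which the tool goes at most 62.5 mm and 10.7 degrees, less where a joint would pass 70% of its speed; a pose out of reach is approached as far as the arm can. A call with a gripper value outside its range is refused whole. "hand" is the opening, from 0 (shut) to 1 (fully open), set as the call begins (left out, the last holds). The fingers move at their own pace and stop on an object; "force" is the grip in N (left out, the last holds). Time passes only in rows, so rows that repeat a pose let the fingers close. It gives the time, the measured TCP pose, the force, the opening and the grip force at its end, in the units of the state.
- telemetry.read_state(): the state, without advancing time (a new reading comes with each control period).
- eyes.camera(name): name is "side" or "top" or "wrist"; returns a dict with "pixels" (420x560x3 uint8, red, green, blue), "fx", "fy", "cx", "cy" (pixels), "cam_to_world" (4x4, takes a point from camera to world coordinates); the wrist camera has in their place "T_tool_cam" (4x4, takes a point from camera to tool coordinates, whose origin is the TCP and whose axes are the flange's). Camera axes: x right, y up, looking along -z (the intrinsics and any distortion apply to the point x, -y, -z); pixel columns grow to the right and rows downward; lengths in mm; the calibration is good to about 2 mm. A picture is of the moment at which its call begins: read the wrist's pose just before it. There is no depth.
- manip.sign_off(): hands the job in; it is judged then, once.
The state is a dict: "clock": time; "joints": joint angles; "qd": joint speeds; "effort": joint torques, N m; "eef_pos": TCP position; "eef_rot": TCP orientation; "wrist_force": force on the tool from outside, world axes, zero at the start; "moment": the same for the moment, N m; "finger_gap": finger opening in mm; "finger_force": force on a finger pad.
Only numpy, scipy, OpenCV 4.12 (cv2) and the standard library are available. Lean on these libraries where they do the work, as an engineer would, in place of code of your own. Each camera call takes 0.05 s, during which the arm holds its last target. There are 200 camera calls.

### The job

Fit the four loose devices on the mounting rail in the order the current takes, starting at the incoming terminals (the block of three thick ones, whichever end it is at): circuit breaker next to the incoming terminals, power supply next to the breaker, time switch next to the power supply, relay next to the time switch, so that the spare rail is left between the relay and the outgoing terminals (the block of six thin ones). Each must sit right down on the rail, square to it and with its latch tab towards the plate's front edge (nearest the robot), with no gap in the row wider than a finger (15 mm).

Things in the scene. Friction and masses are not known exactly. Their poses are not given: they have to be found in the camera images.
- plate: metal mounting plate, fixed, 170 (x) x 290 (y) x 3 mm. Origin: centre of underside; x away from the robot, y left, z up. Carries a steel rail along y, 35 mm wide, 280 long, centre line at plate x = -25 mm, top 18 mm above the plate's underside; a seated device's origin is 9 mm above that underside. Grey slotted duct at plate x = +60 mm, 33 wide, top 43 mm.
- inlet: incoming terminals: block of THREE thick grey terminals with big screws, fixed on the rail near one end (left or right, differs each time). 64 (x) x 36 mm along the rail (y), top 44 mm above its origin. Origin: on the rail's centre line, middle of its width, 9 mm above the plate's underside; axes as the plate's.
- outlet: outgoing terminals: block of SIX thin grey terminals with small screws, fixed on the rail near the other end. 44 (x) x 24 mm along the rail (y), top 34 mm above its origin. Origin and axes as for the incoming terminals.
- breaker: circuit breaker: narrowest, 18 mm wide, black toggle lever on top (to 80 mm), 0.12 kg. Loose. 80 mm long in x, body 46 mm high; on it a nose 45 mm long in x, centred, full width, 46 to 70 mm high: grip it across, fingers closing along x. Groove along y underneath, 41 wide, 9 deep, bevelled, for the rail. Black latch tab 6 mm out at the -x end. Origin: centre of underside; y along its width, z up.
- power_supply: power supply: widest, 54 mm wide, vent slots in the top, 0.26 kg. Loose. 80 mm long in x, body 46 mm high; on it a nose 45 mm long in x, centred, full width, 46 to 70 mm high: grip it across, fingers closing along x. Groove along y underneath, 41 wide, 9 deep, bevelled, for the rail. Black latch tab 6 mm out at the -x end. Origin: centre of underside; y along its width, z up.
- timer: time switch: 36 mm wide, round black knob on a white dial on top (to 77 mm), 0.11 kg. Loose. 80 mm long in x, body 46 mm high; on it a nose 45 mm long in x, centred, full width, 46 to 70 mm high: grip it across, fingers closing along x. Groove along y underneath, 41 wide, 9 deep, bevelled, for the rail. Black latch tab 6 mm out at the -x end. Origin: centre of underside; y along its width, z up.
- relay: relay: 27 mm wide, clear plug-in relay under a wire clip on top (to 83 mm), 0.09 kg. Loose. 80 mm long in x, body 46 mm high; on it a nose 45 mm long in x, centred, full width, 46 to 70 mm high: grip it across, fingers closing along x. Groove along y underneath, 41 wide, 9 deep, bevelled, for the rail. Black latch tab 6 mm out at the -x end. Origin: centre of underside; y along its width, z up.

How it is judged (in metres and radians):
At the end, for the whole second after the job is handed in: All four at rest on the rail: origin 6 to 11.5 mm above the plate's underside, within 6 mm of the rail's centre line, upright (0.08 rad), square (0.15 rad), latch tab to the front; gaps incoming terminals - breaker - power supply - time switch - relay each under 15 mm (z of breaker in the frame of plate between 0.006 and 0.0115 m and x of breaker in the frame of plate between -0.031 and -0.019 m and x of plate in the frame of breaker above 0 m and angle between the y axis of each of breaker, power_supply, timer, relay and the y axis of plate, either way round below 0.15 rad and angle between each of breaker, power_supply, timer, relay's own z axis and vertical below 0.08 rad and linear speed of each of breaker, power_supply, timer, relay below 0.01 m/s and angular speed of each of breaker, power_supply, timer, relay below 0.1 rad/s and z of power_supply in the frame of plate between 0.006 and 0.0115 m and x of power_supply in the frame of plate between -0.031 and -0.019 m and x of plate in the frame of power_supply above 0 m and z of timer in the frame of plate between 0.006 and 0.0115 m and x of timer in the frame of plate between -0.031 and -0.019 m and x of plate in the frame of timer above 0 m and z of relay in the frame of plate between 0.006 and 0.0115 m and x of relay in the frame of plate between -0.031 and -0.019 m and x of plate in the frame of relay above 0 m and horizontal distance between inlet and breaker below 0.042 m and horizontal distance between breaker and power_supply below 0.051 m and horizontal distance between power_supply and timer below 0.06 m and horizontal distance between timer and relay below 0.0465 m); the robot touches nothing.
It also fails if it takes over 83 s, if anything falls off the work surface, if the arm or the gripper's body presses on something with over 40 N, if the wrist force passes 120 N, or if a joint passes its speed limit or range.

## Working session

There is one attempt and no reset: what is moved stays moved. The work goes in short steps, Python scripts to look and compute and a tool call to move; the robot and the scene stay as the last step left them, time stands still between calls to the robot, and variables do not carry over. Pictures are saved under pics/ and viewed, at most 14 in all, crops included, and the job is handed in when it is done.

Besides the shell and the picture viewer there is one more tool, called after "Emit:" as name([rows], argument=value, ...), one row to a line, values as JSON. play_rows: Moves the arm, as the interface text tells. Its arguments: {"type":"object","properties":{"translation":{"type":"array","items":{"type":"array","items":{"type":"number"}}},"yaw":{"type":"array","items":{"type":"number"}},"hand":{"type":"number"},"force":{"type":"number"}},"required":["translation","yaw"]}

```bash
ls; mkdir -p pics; python3 - <<'E'
from cell import telemetry, eyes, manip
import cv2
s=telemetry.read_state();print(s)
for n in("top","side"):
    c=eyes.camera(n);cv2.imwrite(f"pics/{n}0.png",c["pixels"][:,:,::-1]);print({k:v for k,v in c.items() if k!="pixels"})
E
```

```text
pics
{'clock': 0.0, 'joints': array([-1.26159674e+00,  3.00463001e-01,  1.52157959e+00, -3.79545634e-05,
        1.32068731e+00, -6.66018509e-02]), 'qd': array([-0.00080475,  0.0001694 , -0.00028261,  0.00126603, -0.00147869,
       -0.00160904]), 'effort': array([-4.24727159e-04, -5.31798720e+01, -3.52741921e+01,  7.07237399e-02,
        2.42736196e-02, -1.09126056e-04]), 'eef_pos': array([ 201.76784682, -511.37480258,  204.89140025]), 'eef_rot': array([-3.14045548e+00, -3.90054829e-05,  3.75810833e-01]), 'wrist_force': array([-0.14937799,  0.1903821 , -0.0058921 ]), 'moment': array([-0.03444298, -0.03289938,  0.01031965]), 'finger_force': 0.0, 'finger_gap': 94.19371402750282}
{'fx': 537.0452141741688, 'fy': 537.0452141741688, 'cx': 274.98721307397454, 'cy': 209.13974960868808, 'cam_to_world': array([[ 2.78518912e-02,  9.80676742e-01, -1.93642456e-01,
         2.70630137e+02],
       [-9.99534734e-01,  2.97316855e-02,  6.80759742e-03,
        -1.30799924e+02],
       [ 1.24333691e-02,  1.93362756e-01,  9.81048549e-01,
         1.14206757e+03],
       [ 0.00000000e+00,  0.00000000e+00,  0.00000000e+00,
         1.00000000e+00]])}
{'fx': 500.684812066704, 'fy': 500.684812066704, 'cx': 284.27954422836774, 'cy': 212.73271383245262, 'cam_to_world': array([[ 9.99629391e-01, -2.46357512e-02,  1.15827897e-02,
         4.98228798e+02],
       [ 1.95635060e-02,  3.54237980e-01, -9.34950653e-01,
        -1.05539309e+03],
       [ 1.89301477e-02,  9.34830751e-01,  3.54588657e-01,
         3.87478435e+02],
       [ 0.00000000e+00,  0.00000000e+00,  0.00000000e+00,
         1.00000000e+00]])}
```

```bash
python3 - <<'E'
import cv2
a=cv2.imread("pics/top0.png");cv2.imwrite("pics/top0b.png",cv2.resize(a,(800,600),interpolation=cv2.INTER_CUBIC))
E
```

```text
(no output)
```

View pics/top0b.png

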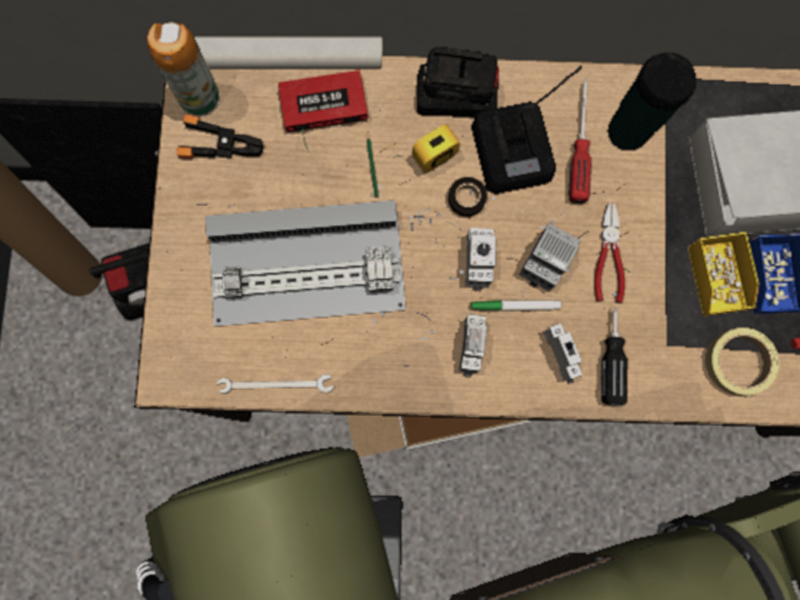

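View pics/side0.png

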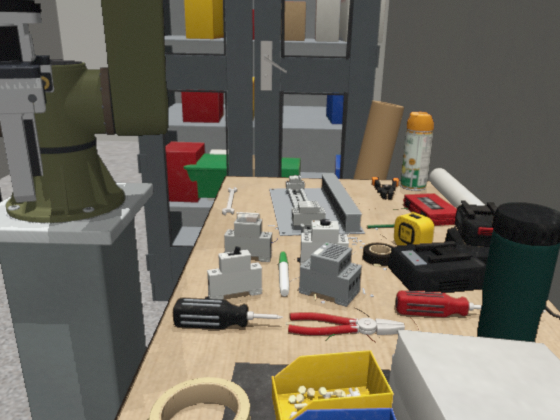

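```bash
cat > h.py <<'E'
import numpy as np, cv2
def ray(c,u,v,z,T=None):
    T=c["cam_to_world"] if T is None else T
    d=T[:3,:3]@np.array([(u-c["cx"])/c["fx"],-(v-c["cy"])/c["fy"],-1.]);o=T[:3,3]
    return o+d*(z-o[2])/d[2]
def proj(c,p,T=None):
    T=c["cam_to_world"] if T is None else T
    q=T[:3,:3].T@(np.asarray(p,float)-T[:3,3])
    return c["cx"]+c["fx"]*q[0]/-q[2], c["cy"]-c["fy"]*q[1]/-q[2]
E
python3 - <<'E'
import cv2
a=cv2.imread("pics/top0.png")
cv2.imwrite("pics/c1.png",cv2.resize(a[150:274,310:420],None,fx=4.8,fy=4.8,interpolation=cv2.INTER_CUBIC))
cv2.imwrite("pics/c2.png",cv2.resize(a[135:235,140:290],None,fx=5.3,fy=5.3,interpolation=cv2.INTER_CUBIC))
E
```

```text
(no output)
```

View pics/c1.png

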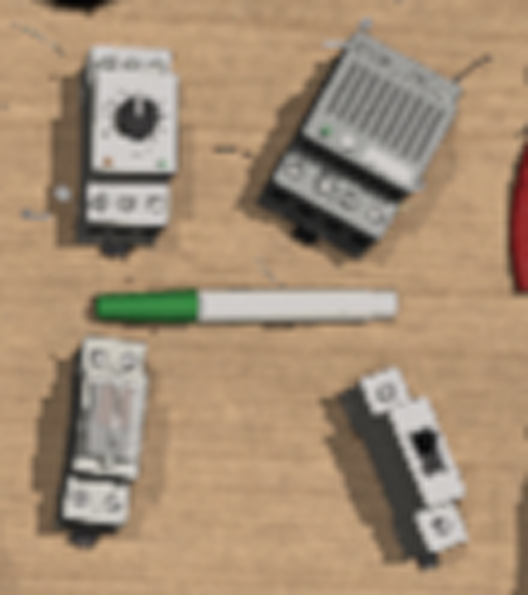

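View pics/c2.png

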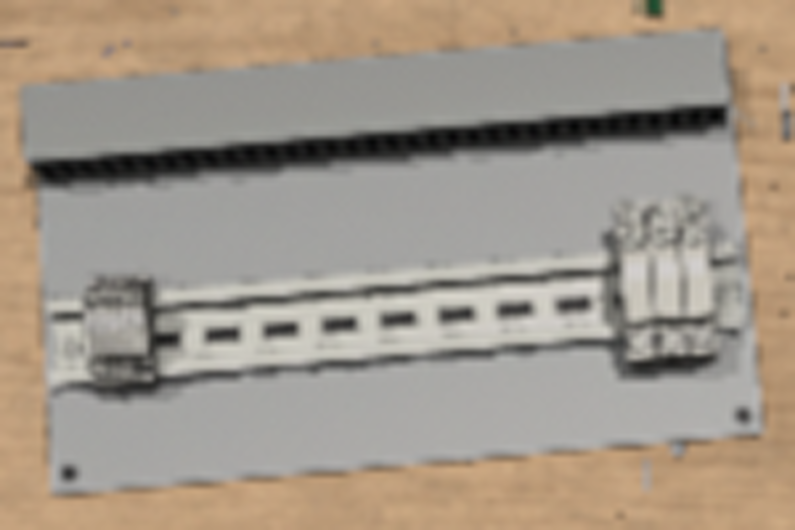

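```bash
python3 - <<'E'
from cell import eyes
from h import *
c=eyes.camera("top")
def g(p,s,ox,oy,z): return ray(c,p[0]/s+ox-.5+.5/s,p[1]/s+oy-.5+.5/s,z)
D=dict(timer=[(92,47),(172,50),(86,223),(168,224)],relay=[(85,338),(147,342),(63,518),(127,525)],
 psu=[(360,32),(460,85),(272,182),(378,233)],breaker=[(358,382),(395,368),(425,553),(466,540)])
for n,q in D.items():
    P=[g(p,4.8,310,150,46)[:2] for p in q]
    d=(P[0]+P[1]-P[2]-P[3])/2; w=P[0]+P[2]-P[1]-P[3]
    print(n,np.mean(P,0).round(1),"len",np.hypot(*d).round(1),"wid",np.hypot(*w)/2,"yaw",np.arctan2(d[1],d[0]).round(3),np.arctan2(-w[0],w[1]).round(3))
def e(p,z):return g(p,5.3,140,135,z)
P=[e(p,3)[:2] for p in[(52,494),(762,434)]];a=P[0]-P[1];print("front corners",P,np.hypot(*a),np.arctan2(-a[0],a[1]))
# rail edges top z18
for u in[((160,306),(160,378)),((605,272),(605,342))]:
    A,B=[e(p,18)[:2] for p in u];print("rail",A,B,(A+B)/2)
print("inlet",[e(p,53)[:2].round(1) for p in[(620,300),(716,300)]],"outlet",[e(p,43)[:2].round(1) for p in[(84,325),(150,322)]])
E
```

```text
timer [ 558.2 -266.3] len 79.3 wid 35.60720798751958 yaw -0.022 0.005
relay [ 427.4 -256.8] len 79.3 wid 27.12896580702537 yaw -0.107 -0.058
psu [ 562.8 -371.1] len 78.7 wid 50.260029057808005 yaw -0.508 -0.457
breaker [ 418.3 -387.9] len 78.5 wid 18.000717735403214 yaw 0.372 0.359
front corners [array([446.60701868, 128.92408194]), array([ 479.88002684, -157.22032002])] 288.0724072920947 0.11576060826668476
rail [522.34875438  87.61942985] [492.70902451  85.67126057] [507.52888944  86.64534521]
rail [542.00914198 -91.51317519] [512.96779325 -92.5446675 ] [527.48846762 -92.02892135]
inlet [array([522.5, -99. ]), array([ 523.6, -136.7])] outlet [array([508.2, 112.1]), array([510.2,  86.3])]
```

Emit:
play_rows([
  [0.04,0.03,0.02],
  [0.08,0.06,0.04],
  [0.12,0.09,0.06],
  [0.16,0.11,0.08],
  [0.2,0.14,0.1],
  [0.24,0.165,0.115],
  [0.278,0.191,0.125],
  [0.278,0.191,0.125],
  [0.278,0.191,0.125],
  [0.278,0.191,0.125],
], yaw=[0.17,0.34,0.51,0.68,0.85,1.02,1.195,1.195,1.195,1.195], hand=1.0)

```text
clock: 1.4
eef_pos: [479.0, -321.3, 330.2]
eef_rot: [-3.141, -0.0, 1.568]
wrist_force: [-0.1, -0.3, 0.0]
finger_gap: 94.1
finger_force: 0.0
```

```bash
cat >> h.py <<'E'
from scipy.spatial.transform import Rotation as R
def wrist(name):
    from cell import telemetry,eyes
    import pickle
    s=telemetry.read_state();c=eyes.camera("wrist")
    B=np.eye(4);B[:3,:3]=R.from_euler("xyz",s["eef_rot"]).as_matrix();B[:3,3]=s["eef_pos"]
    c["cam_to_world"]=B@c["T_tool_cam"]
    cv2.imwrite(f"pics/{name}.png",c["pixels"][:,:,::-1]);pickle.dump(c,open(f"pics/{name}.pkl","wb"))
    print({k:(v.round(2).tolist() if hasattr(v,"round") and np.ndim(v) else v) for k,v in c.items() if k!="pixels"})
    print(s["clock"],s["eef_pos"].round(1),s["eef_rot"].round(4),s["finger_gap"])
E
python3 -c "
from h import *
wrist('w1')"
```

```text
{'fx': 316.23680637849077, 'fy': 316.23680637849077, 'cx': 284.12035862307897, 'cy': 207.78178018316885, 'T_tool_cam': [[-0.0, 0.97, 0.24, 70.69], [1.0, 0.0, 0.0, -0.05], [0.0, 0.24, -0.97, -180.05], [0.0, 0.0, 0.0, 1.0]], 'cam_to_world': [[1.0, 0.0, 0.0, 479.24], [-0.0, 0.97, 0.24, -250.63], [-0.0, -0.24, 0.97, 510.27], [0.0, 0.0, 0.0, 1.0]]}
1.4 [ 479.  -321.3  330.2] [-3.1411e+00 -2.0000e-04  1.5685e+00] 94.12532633770333
```

View pics/w1.png

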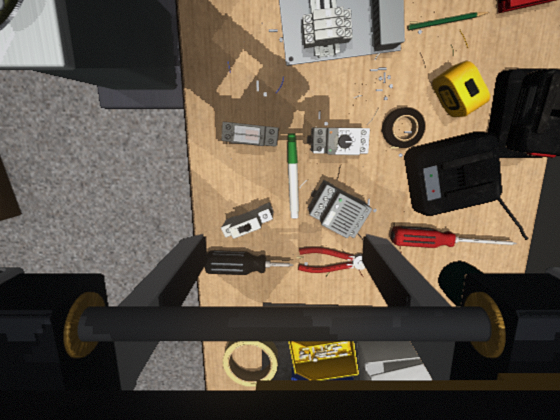

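Emit:
play_rows([
  [-0.015,-0.017,-0.04],
  [-0.03,-0.034,-0.09],
  [-0.045,-0.05,-0.14],
  [-0.0615,-0.067,-0.18],
  [-0.0615,-0.067,-0.18],
  [-0.0615,-0.067,-0.18],
  [-0.0615,-0.067,-0.18],
], yaw=[0.12,0.24,0.365,0.365,0.365,0.365,0.365])

```text
clock: 2.33
eef_pos: [419.2, -387.7, 152.2]
eef_rot: [3.14, 0.003, 1.936]
wrist_force: [0.4, 0.2, -0.0]
finger_gap: 93.7
finger_force: 0.0
```

```bash
python3 -c "
from h import *
wrist('w2')"
```

```text
{'fx': 316.23680637849077, 'fy': 316.23680637849077, 'cx': 284.12035862307897, 'cy': 207.78178018316885, 'T_tool_cam': [[-0.0, 0.97, 0.24, 70.69], [1.0, 0.0, 0.0, 0.07], [0.0, 0.24, -0.97, -180.05], [0.0, 0.0, 0.0, 1.0]], 'cam_to_world': [[0.93, -0.34, -0.09, 393.7], [0.36, 0.91, 0.23, -321.33], [0.0, -0.25, 0.97, 332.12], [0.0, 0.0, 0.0, 1.0]]}
2.325 [ 419.2 -387.7  152.2] [3.1405e+00 2.5000e-03 1.9361e+00] 93.71452941999223
```

View pics/w2.png

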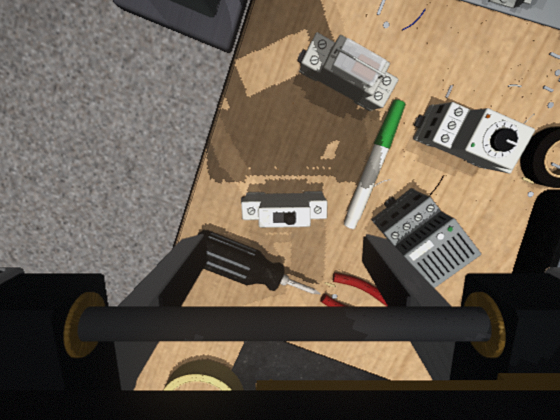

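```bash
python3 - <<'E'
from h import *
import pickle
c=pickle.load(open("pics/w2.pkl","rb"))
for n,p in dict(nl=(258,217),nr=(312,217),nt=(285,206),nb=(285,228)).items(): print(n,ray(c,*p,70).round(1))
for n,p in dict(ll=(242,212),lr=(327,209)).items(): print(n,ray(c,*p,46).round(1))
print(proj(c,(418.3,-387.9,70)))
# relay: shelf corners z46
for n,q in dict(relay=[(321,34),(397,76),(384,108),(301,66)],timer=[(450,102),(415,135)]).items(): print(n,[ray(c,*p,46).round(1)[:2] for p in q])
E
```

```text
nl [ 399.5 -399.1   70. ]
nr [ 442.9 -382.5   70. ]
nt [ 417.7 -381.7   70. ]
nb [ 424.7 -400.1   70. ]
ll [ 384.3 -406.9   46. ]
lr [ 457.6 -375.9   46. ]
(np.float64(283.0450695308018), np.float64(212.8223583181219))
relay [array([ 395.7, -241.1]), array([ 468. , -247.9]), array([ 468.8, -275.2]), array([ 389.4, -269.5])]
timer [array([ 519.8, -250.5]), array([ 504.1, -286.1])]
```

Emit:
play_rows([
  [0.002,-0.003,-0.04],
  [0.002,-0.003,-0.08],
  [0.002,-0.003,-0.101],
  [0.002,-0.003,-0.101],
  [0.002,-0.003,-0.101],
], yaw=[0,0,0,0,0])

```text
clock: 3.0
eef_pos: [421.1, -391.0, 51.0]
eef_rot: [3.141, 0.002, 1.936]
wrist_force: [0.7, 0.4, 1.1]
finger_gap: 94.2
finger_force: 0.0
```

Emit:
play_rows([
  [0,0,0],
  [0,0,0],
  [0,0,0],
  [0,0,0],
  [0,0,0],
  [0,0,0],
], yaw=[0,0,0,0,0,0], hand=0, force=25)

```text
clock: 3.75
eef_pos: [420.4, -390.6, 49.4]
eef_rot: [-3.142, -0.0, 1.936]
wrist_force: [0.3, 0.3, 0.4]
finger_gap: 44.9
finger_force: 25.0
```

Emit:
play_rows([
  [0,0,0.04],
  [0,0,0.09],
  [0.01,0.03,0.12],
  [0.03,0.08,0.12],
  [0.05,0.13,0.12],
  [0.07,0.18,0.12],
  [0.085,0.23,0.12],
  [0.1,0.27,0.12],
  [0.11,0.307,0.12],
  [0.11,0.307,0.12],
  [0.11,0.307,0.12],
  [0.11,0.307,0.12],
], yaw=[0,0,0,-0.05,-0.1,-0.15,-0.2,-0.251,-0.251,-0.251,-0.251,-0.251])

```text
clock: 5.25
eef_pos: [530.1, -84.6, 169.4]
eef_rot: [-3.141, 0.0, 1.684]
wrist_force: [0.0, -0.6, -1.1]
finger_gap: 45.1
finger_force: 25.0
```

```bash
python3 -c "
from h import *
wrist('w3')"
```

```text
{'fx': 316.23680637849077, 'fy': 316.23680637849077, 'cx': 284.12035862307897, 'cy': 207.78178018316885, 'T_tool_cam': [[-0.0, 0.97, 0.24, 70.69], [1.0, 0.0, 0.0, -0.02], [0.0, 0.24, -0.97, -180.05], [0.0, 0.0, 0.0, 1.0]], 'cam_to_world': [[0.99, -0.11, -0.03, 522.16], [0.11, 0.96, 0.24, -14.35], [-0.0, -0.24, 0.97, 349.43], [0.0, 0.0, 0.0, 1.0]]}
5.25 [530.1 -84.6 169.4] [-3.1414  0.      1.6835] 45.14916720397206
```

View pics/w3.png

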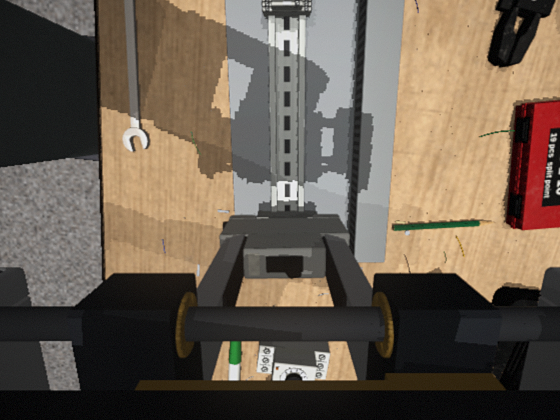

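```bash
python3 - <<'E'
from h import *
import pickle
im=cv2.imread("pics/w3.png");c=pickle.load(open("pics/w3.pkl","rb"))
for r in(50,70,115,130,145): print(r,''.join('%4d'%v for v in cv2.cvtColor(im,6)[r,258:318]))
cv2.imwrite("pics/c3.png",cv2.resize(im[170:300,200:370],None,fx=4.5,fy=4.5,interpolation=cv2.INTER_CUBIC))
E
```

```text
50  103 102 105 103 102 108 102 105 104  92 114 152 137 135 136 136 118  91 126 128 138 162 181 182 183 153  66  49  53  57  65 133 213 232 229 227 228 230 233 193 113 185 231 227 225 224 199 155 164 176 177 174 174 175 176 175 176 174 177 176
70  103 105 101 106 104 105 103 107 106  96  78 107 133 135 134 134 109  89 124 127 137 147 145 149 150 123  62  44  45  48  46  67 119 145 141 141 147 150 133  95  90 116 137 137 136 135 113  77  93 101 104 106 104 103 102 103 104 105 103 102
115  102 102 100 101 101 102 104 101 103 102  92  88 118 129 128 129 132 111  90 122 124 133 143 142 142 133 111 103 106 103 105 108 129 135 136 138 140 143 126  89 109 147 131 129 132 129 112  84  91 104 104 103 101 102  98 102  99 101 101  99
130  101  99 102 100  99 102 100 101 101 100  90  77 100 126 129 130 133 117  87 115 126 140 141 139 140 125  97  93  94  94  96 105 129 137 133 136 139 142 125  88  98 131 128 128 133 122 103  86  91  96 101 101 100 100 100 101 101 102 101 100
145  101  99  99  98 103 103 100  99 102 100  98  88 104 130 124 126 128 109  93 114 115 124 137 139 139 127  87  39  36  38  37  56 105 137 131 134 136 139 125  81  89 131 128 127 128 117  94  89 100 101 100 100 100 101 100 100 102 100  99 101
```

View pics/c3.png

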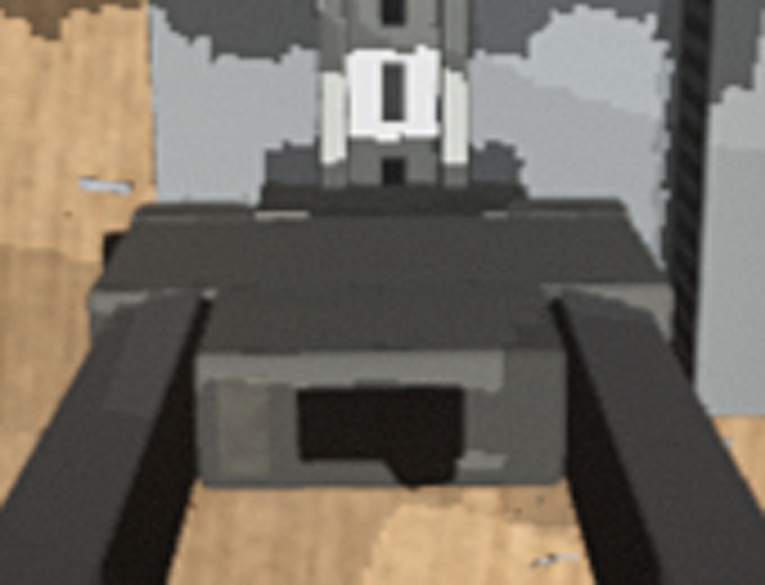

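```bash
python3 - <<'E'
from h import *
import pickle
c=pickle.load(open("pics/w3.pkl","rb"))
for r,a,b in((50,268.7,305.0),(130,270,304.3),(145,270,304)):
    A,B=ray(c,a,r,18),ray(c,b,r,18);print("rail",A[:2].round(1),B[:2].round(1),((A+B)/2)[:2].round(1))
for n,u,v,z in(("nose+y",285,247.8,190),("nose-y",285,278,190),("noseL",243.8,260,190),("noseR",326,260,190),("bot+y",285,215,120),("shelf+y",285,234,166)): print(n,ray(c,u,v,z).round(1))
E
```

```text
rail [499.2  56.5] [533.8  60.4] [516.5  58.5]
rail [507.9 -17.6] [542.6 -13.7] [525.3 -15.6]
rail [509.4 -32.5] [544.2 -28.6] [526.8 -30.5]
nose+y [529.5 -76.1 190. ]
nose-y [531.4 -93.7 190. ]
noseL [508.  -85.6 190. ]
noseR [552.3 -80.6 190. ]
bot+y [529.7 -77.1 120. ]
shelf+y [529.6 -76.5 166. ]
```

Emit:
play_rows([
  [0.003,-0.005,-0.03],
  [0.003,-0.005,-0.06],
  [0.003,-0.005,-0.085],
  [0.003,-0.005,-0.09],
  [0.003,-0.005,-0.096],
  [0.003,-0.005,-0.102],
  [0.003,-0.005,-0.107],
  [0.003,-0.005,-0.111],
  [0.003,-0.005,-0.111],
  [0.003,-0.005,-0.111],
], yaw=[0.004,0.004,0.004,0.004,0.004,0.004,0.004,0.004,0.004,0.004])

```text
clock: 6.55
eef_pos: [533.4, -88.6, 58.5]
eef_rot: [3.142, -0.0, 1.689]
wrist_force: [-0.6, -0.3, -1.2]
finger_gap: 45.1
finger_force: 24.9
```

Emit:
play_rows([
  [0,0,-0.001],
  [0,0,-0.002],
  [0,0,-0.002],
], yaw=[0,0,0])

```text
clock: 6.92
eef_pos: [533.5, -88.7, 58.3]
eef_rot: [3.141, 0.0, 1.689]
wrist_force: [-10.4, 1.5, 22.5]
finger_gap: 44.8
finger_force: 25.0
```

Emit:
play_rows([
  [0,0,0.002],
  [0,0,0.002],
  [0,0,0.002],
  [0,0,0.002],
  [0,0,0.04],
  [0,0,0.09],
  [0,-0.02,0.113],
  [0.005,-0.06,0.113],
  [0.01,-0.11,0.113],
  [0.015,-0.16,0.113],
  [0.02,-0.21,0.113],
  [0.025,-0.25,0.113],
], yaw=[0,0,0,0,0,0,0,-0.12,-0.24,-0.36,-0.48,-0.598], hand=1.0)

```text
clock: 8.43
eef_pos: [558.1, -340.5, 169.1]
eef_rot: [-3.141, -0.0, 1.086]
wrist_force: [0.2, 0.1, 0.0]
finger_gap: 93.8
finger_force: 0.0
```

Emit:
play_rows([
  [0.007,-0.035,-0.01],
  [0.007,-0.035,-0.02],
  [0.007,-0.035,-0.02],
  [0.007,-0.035,-0.02],
], yaw=[0,0,0,0])

```text
clock: 8.93
eef_pos: [565.7, -372.7, 150.1]
eef_rot: [3.141, 0.0, 1.092]
wrist_force: [-0.1, -0.1, 0.6]
finger_gap: 93.9
finger_force: 0.0
```

```bash
python3 -c "
from h import *
wrist('w4')"
```

```text
{'fx': 316.23680637849077, 'fy': 316.23680637849077, 'cx': 284.12035862307897, 'cy': 207.78178018316885, 'T_tool_cam': [[-0.0, 0.97, 0.24, 70.63], [1.0, 0.0, 0.0, -0.2], [0.0, 0.24, -0.97, -180.05], [0.0, 0.0, 0.0, 1.0]], 'cam_to_world': [[0.89, 0.45, 0.11, 597.96], [-0.46, 0.86, 0.22, -309.91], [0.0, -0.24, 0.97, 330.13], [0.0, 0.0, 0.0, 1.0]]}
8.925 [ 565.7 -372.7  150.1] [3.1411 0.     1.0919] 93.89329750987655
```

View pics/w4.png

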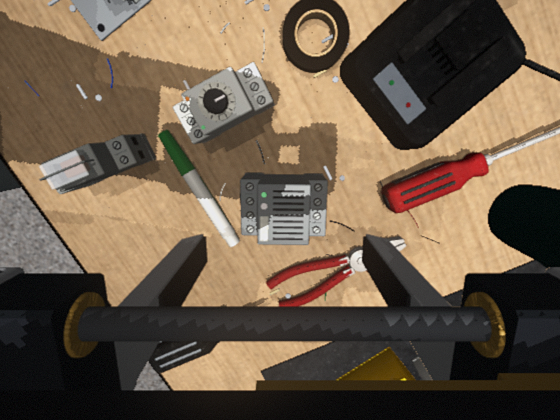

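```bash
python3 - <<'E'
from h import *
import pickle
im=cv2.imread("pics/w4.png");c=pickle.load(open("pics/w4.pkl","rb"))
for n,u,v,z in(("noseL",258,214,70),("noseR",310,214,70),("nose-y",284,244,70),("nose+y",284,185,70),("shL",241,207,46),("shR",327,207,46),("sh-y L",245,235,46),("sh-yR",322,234,46)): print(n,ray(c,u,v,z).round(1))
cv2.imwrite("pics/c4.png",cv2.resize(im[150:260,215:355],None,fx=5,fy=5,interpolation=cv2.INTER_CUBIC))
E
```

```text
noseL [ 545.6 -362.5   70. ]
noseR [ 584.9 -382.9   70. ]
nose-y [ 552.7 -396.8   70. ]
nose+y [ 576.8 -350.5   70. ]
shL [ 530.  -354.1   46. ]
shR [ 600.6 -390.9   46. ]
sh-y L [ 520.  -379.7   46. ]
sh-yR [ 585.  -412.5   46. ]
```

View pics/c4.png

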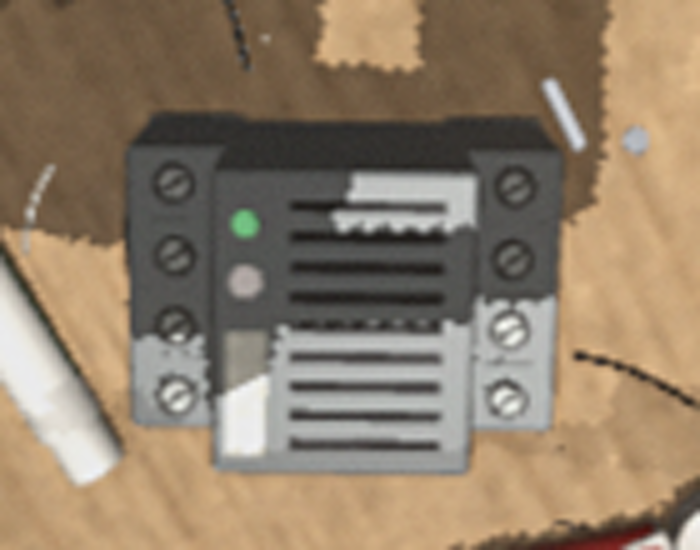

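Emit:
play_rows([
  [0,0,-0.04],
  [0,0,-0.08],
  [0,0,-0.1],
  [0,0,-0.1],
  [0,0,-0.1],
], yaw=[0,0,0,0,0])

```text
clock: 9.6
eef_pos: [566.1, -374.0, 51.4]
eef_rot: [3.139, 0.0, 1.091]
wrist_force: [0.2, 0.3, 0.1]
finger_gap: 94.1
finger_force: 0.0
```

Emit:
play_rows([
  [0,0,0],
  [0,0,0],
  [0,0,0],
  [0,0,0],
  [0,0,0],
  [0,0,0],
], yaw=[0,0,0,0,0,0], hand=0, force=30)

```text
clock: 10.35
eef_pos: [565.3, -373.6, 49.4]
eef_rot: [-3.141, -0.0, 1.091]
wrist_force: [-1.4, 0.4, 0.6]
finger_gap: 44.5
finger_force: 30.0
```

Emit:
play_rows([
  [0,0,0.04],
  [0,0,0.09],
  [0,0.03,0.12],
  [-0.005,0.08,0.12],
  [-0.01,0.13,0.12],
  [-0.016,0.18,0.12],
  [-0.022,0.23,0.12],
  [-0.028,0.28,0.12],
  [-0.036,0.31,0.12],
  [-0.036,0.3245,0.12],
  [-0.036,0.3245,0.12],
  [-0.036,0.3245,0.12],
], yaw=[0,0,0,0.12,0.24,0.36,0.48,0.598,0.598,0.598,0.598,0.598])

```text
clock: 11.85
eef_pos: [529.6, -50.1, 169.3]
eef_rot: [-3.141, 0.0, 1.688]
wrist_force: [0.3, -0.1, -1.9]
finger_gap: 44.6
finger_force: 30.0
```

```bash
python3 - <<'E'
from h import *
wrist('w5')
im=cv2.imread("pics/w5.png");cv2.imwrite("pics/c5.png",cv2.resize(im[100:340,180:400],None,fx=2.5,fy=2.5,interpolation=cv2.INTER_CUBIC))
E
```

```text
{'fx': 316.23680637849077, 'fy': 316.23680637849077, 'cx': 284.12035862307897, 'cy': 207.78178018316885, 'T_tool_cam': [[-0.0, 0.97, 0.24, 70.69], [1.0, 0.0, 0.0, -0.01], [0.0, 0.24, -0.97, -180.05], [0.0, 0.0, 0.0, 1.0]], 'cam_to_world': [[0.99, -0.11, -0.03, 521.33], [0.12, 0.96, 0.24, 20.17], [-0.0, -0.24, 0.97, 349.34], [0.0, 0.0, 0.0, 1.0]]}
11.85 [529.6 -50.1 169.3] [-3.1414e+00  1.0000e-04  1.6879e+00] 44.64911210453148
```

View pics/c5.png

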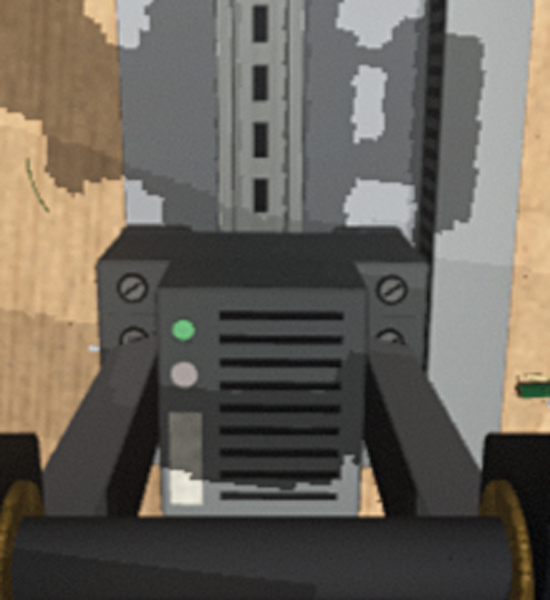

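```bash
python3 - <<'E'
from h import *
import pickle
c=pickle.load(open("pics/w5.pkl","rb"))
for n,u,v,z in(("nose+y",284,215.2,190),("nose-y",284,306.8,190),("noseL",243.8,250,190),("noseR",325,250,190),("railL",266.8,120,18),("railR",300.8,120,18),("railL2",267.6,185,18),("railR2",300.8,185,18)): print(n,ray(c,u,v,z).round(1))
E
```

```text
nose+y [526.3 -23.6 190. ]
nose-y [532.5 -76.8 190. ]
noseL [507.1 -45.3 190. ]
noseR [550.4 -40.3 190. ]
railL [502.9  26.3  18. ]
railR [537.   30.2  18. ]
railL2 [510.5 -39.8  18. ]
railR2 [545.5 -35.7  18. ]
```

Emit:
play_rows([
  [0,0,-0.03],
  [0,0,-0.06],
  [0,0,-0.085],
  [0,0,-0.09],
  [0,0,-0.096],
  [0,0,-0.102],
  [0,0,-0.107],
  [0,0,-0.111],
  [0,0,-0.112],
  [0,0,-0.112],
], yaw=[0,0,0,0,0,0,0,0,0,0])

```text
clock: 13.15
eef_pos: [529.5, -49.1, 58.3]
eef_rot: [3.141, 0.0, 1.689]
wrist_force: [-4.9, 1.3, 8.1]
finger_gap: 45.0
finger_force: 30.0
```

Emit:
play_rows([
  [0,0,0.001],
  [0,0,0.001],
  [0,0,0.001],
  [0,0,0.001],
  [0,0,0.04],
  [0,0,0.09],
  [0.003,-0.02,0.1],
  [0.009,-0.06,0.1],
  [0.015,-0.11,0.1],
  [0.022,-0.16,0.1],
  [0.0315,-0.21,0.1],
  [0.0315,-0.2195,0.1],
], yaw=[0,0,0,0,0,0,0,-0.05,-0.1,-0.129,-0.129,-0.129], hand=1.0)

```text
clock: 14.65
eef_pos: [560.1, -271.7, 155.7]
eef_rot: [-3.14, -0.001, 1.557]
wrist_force: [-0.5, 0.4, 0.1]
finger_gap: 94.0
finger_force: 0.0
```

Emit:
play_rows([
  [0,0,0],
  [0,0,-0.03],
  [0,0,-0.07],
  [0,0,-0.1],
  [0,0,-0.108],
  [0,0,-0.108],
  [0,0,-0.108],
], yaw=[0,0,0,0,0,0,0])

```text
clock: 15.52
eef_pos: [561.5, -268.7, 51.0]
eef_rot: [3.14, 0.001, 1.56]
wrist_force: [-0.2, -0.0, 0.9]
finger_gap: 94.1
finger_force: 0.0
```

Emit:
play_rows([
  [0,0,0],
  [0,0,0],
  [0,0,0],
  [0,0,0],
  [0,0,0],
  [0,0,0],
], yaw=[0,0,0,0,0,0], hand=0, force=25)

```text
clock: 16.27
eef_pos: [560.8, -268.6, 49.4]
eef_rot: [-3.142, -0.0, 1.56]
wrist_force: [-0.5, 0.7, 0.3]
finger_gap: 44.9
finger_force: 25.0
```

Emit:
play_rows([
  [0,0,0.04],
  [0,0,0.09],
  [-0.003,0.03,0.12],
  [-0.008,0.07,0.12],
  [-0.014,0.12,0.12],
  [-0.02,0.17,0.12],
  [-0.028,0.22,0.12],
  [-0.034,0.255,0.12],
  [-0.0375,0.268,0.12],
  [-0.0375,0.268,0.12],
  [-0.0375,0.268,0.12],
  [-0.0375,0.268,0.12],
], yaw=[0,0,0,0.03,0.06,0.09,0.129,0.129,0.129,0.129,0.129,0.129])

```text
clock: 17.77
eef_pos: [523.5, -1.6, 169.3]
eef_rot: [-3.141, 0.0, 1.688]
wrist_force: [0.2, -0.3, -0.9]
finger_gap: 44.3
finger_force: 25.0
```

```bash
python3 - <<'E'
from h import *
wrist('w6')
im=cv2.imread("pics/w6.png");cv2.imwrite("pics/c6.png",cv2.resize(im[100:340,180:400],None,fx=2.5,fy=2.5,interpolation=cv2.INTER_CUBIC))
E
```

```text
{'fx': 316.23680637849077, 'fy': 316.23680637849077, 'cx': 284.12035862307897, 'cy': 207.78178018316885, 'T_tool_cam': [[-0.0, 0.97, 0.24, 70.69], [1.0, 0.0, 0.0, -0.01], [0.0, 0.24, -0.97, -180.05], [0.0, 0.0, 0.0, 1.0]], 'cam_to_world': [[0.99, -0.11, -0.03, 515.27], [0.12, 0.96, 0.24, 68.65], [-0.0, -0.24, 0.97, 349.37], [0.0, 0.0, 0.0, 1.0]]}
17.775 [523.5  -1.6 169.3] [-3.1414e+00  1.0000e-04  1.6875e+00] 44.32534200486356
```

View pics/c6.png

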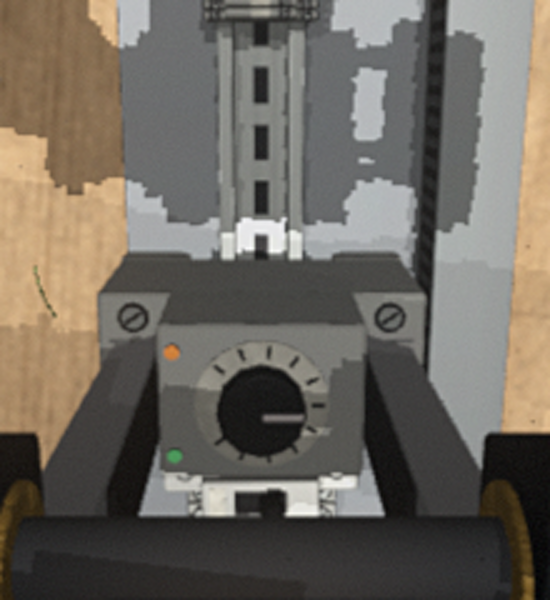

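```bash
python3 - <<'E'
from h import *
import pickle
c=pickle.load(open("pics/w6.pkl","rb"))
for n,u,v,z in(("nose+y",284,230,190),("nose-y",284,291.2,190),("railL",267.6,120,18),("railR",300.8,120,18),("toggle",284,300,88),("outlet-y",284,107.5,43),("outletbase",284,108.5,30)): print(n,ray(c,u,v,z).round(1))
E
```

```text
nose+y [521.1  16.8 190. ]
nose-y [525.2 -18.7 190. ]
railL [497.6  74.8  18. ]
railR [530.9  78.7  18. ]
toggle [532.7 -83.4  88. ]
outlet-y [512.9  87.2  43. ]
outletbase [512.9  87.1  30. ]
```

Emit:
play_rows([
  [0,0,-0.03],
  [0,0,-0.06],
  [0,0,-0.085],
  [0,0,-0.09],
  [0,0,-0.096],
  [0,0,-0.102],
  [0,0,-0.107],
  [0,0,-0.111],
  [0,0,-0.112],
  [0,0,-0.112],
], yaw=[0,0,0,0,0,0,0,0,0,0])

```text
clock: 19.08
eef_pos: [523.5, -0.6, 58.3]
eef_rot: [3.141, 0.0, 1.689]
wrist_force: [-5.4, 0.3, 10.3]
finger_gap: 45.0
finger_force: 25.0
```

Emit:
play_rows([
  [0,0,0.001],
  [0,0,0.001],
  [0,0,0.001],
  [0,0,0.001],
  [0,0,0.04],
  [0,0,0.09],
  [-0.01,-0.03,0.1],
  [-0.028,-0.08,0.1],
  [-0.046,-0.13,0.1],
  [-0.064,-0.18,0.1],
  [-0.082,-0.23,0.1],
  [-0.093,-0.258,0.1],
], yaw=[0,0,0,0,0,0,0,-0.05,-0.1,-0.15,-0.198,-0.198], hand=1.0)

```text
clock: 20.58
eef_pos: [429.3, -260.6, 157.4]
eef_rot: [-3.142, 0.0, 1.488]
wrist_force: [0.0, 0.6, 0.7]
finger_gap: 93.6
finger_force: 0.0
```

Emit:
play_rows([
  [0,0,0],
  [0,0,-0.03],
  [0,0,-0.07],
  [0,0,-0.1],
  [0,0,-0.108],
  [0,0,-0.108],
  [0,0,-0.108],
], yaw=[0,0,0,0,0,0,0])

```text
clock: 21.45
eef_pos: [431.0, -258.8, 50.7]
eef_rot: [3.14, 0.001, 1.491]
wrist_force: [0.1, 0.2, -0.1]
finger_gap: 93.8
finger_force: 0.0
```

Emit:
play_rows([
  [0,0,0],
  [0,0,0],
  [0,0,0],
  [0,0,0],
  [0,0,0],
  [0,0,0],
], yaw=[0,0,0,0,0,0], hand=0, force=25)

```text
clock: 22.2
eef_pos: [430.3, -258.6, 49.4]
eef_rot: [-3.141, -0.0, 1.491]
wrist_force: [-0.4, 0.6, 0.5]
finger_gap: 44.9
finger_force: 24.9
```

Emit:
play_rows([
  [0,0,0.04],
  [0,0,0.09],
  [0.01,0.03,0.12],
  [0.025,0.08,0.12],
  [0.04,0.13,0.12],
  [0.055,0.18,0.12],
  [0.07,0.23,0.12],
  [0.082,0.275,0.12],
  [0.0885,0.2945,0.12],
  [0.0885,0.2945,0.12],
  [0.0885,0.2945,0.12],
  [0.0885,0.2945,0.12],
], yaw=[0,0,0,0.05,0.1,0.15,0.198,0.198,0.198,0.198,0.198,0.198])

```text
clock: 23.7
eef_pos: [518.7, 35.0, 169.5]
eef_rot: [-3.142, 0.0, 1.688]
wrist_force: [0.5, -0.6, -1.1]
finger_gap: 44.6
finger_force: 24.9
```

```bash
python3 - <<'E'
from h import *
wrist('w7')
im=cv2.imread("pics/w7.png");cv2.imwrite("pics/c7.png",cv2.resize(im[100:340,180:400],None,fx=2.5,fy=2.5,interpolation=cv2.INTER_CUBIC))
E
```

```text
{'fx': 316.23680637849077, 'fy': 316.23680637849077, 'cx': 284.12035862307897, 'cy': 207.78178018316885, 'T_tool_cam': [[-0.0, 0.97, 0.24, 70.69], [1.0, 0.0, 0.0, -0.01], [0.0, 0.24, -0.97, -180.05], [0.0, 0.0, 0.0, 1.0]], 'cam_to_world': [[0.99, -0.11, -0.03, 510.45], [0.12, 0.96, 0.24, 105.22], [-0.0, -0.24, 0.97, 349.51], [0.0, 0.0, 0.0, 1.0]]}
23.7 [518.7  35.  169.5] [-3.1415e+00  1.0000e-04  1.6876e+00] 44.55330757149649
```

View pics/c7.png

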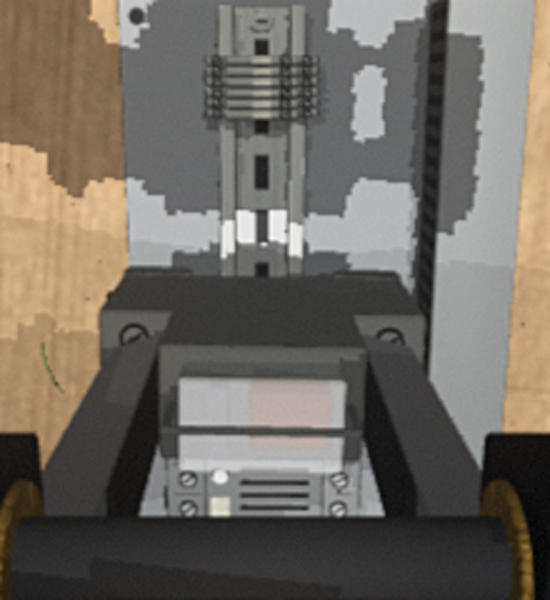

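Emit:
play_rows([
  [0,0,-0.03],
  [0,0,-0.06],
  [0,0,-0.085],
  [0,0,-0.09],
  [0,0,-0.096],
  [0,0,-0.102],
  [0,0,-0.107],
  [0,0,-0.111],
  [0,0,-0.112],
  [0,0,-0.112],
], yaw=[0,0,0,0,0,0,0,0,0,0])

```text
clock: 25.0
eef_pos: [519.0, 35.9, 58.3]
eef_rot: [3.141, 0.0, 1.689]
wrist_force: [-5.4, -0.0, 10.7]
finger_gap: 45.1
finger_force: 24.9
```

Emit:
play_rows([
  [0,0,0.001],
  [0,0,0.001],
  [0,0,0.001],
  [0,0,0.001],
  [0,0,0.04],
  [0,0,0.09],
  [-0.02,0,0.13],
  [-0.04,-0.03,0.17],
  [-0.06,-0.07,0.21],
  [-0.08,-0.11,0.25],
  [-0.08,-0.14,0.27],
  [-0.08,-0.14,0.27],
], yaw=[0,0,0,0,0,0,0,0,0,0,0,0], hand=1.0)

```text
clock: 26.5
eef_pos: [439.0, -105.5, 328.6]
eef_rot: [3.139, 0.001, 1.686]
wrist_force: [0.0, 0.9, -0.8]
finger_gap: 93.5
finger_force: 0.0
```

```bash
python3 - <<'E'
from h import *
from cell import eyes
wrist('w8')
im=cv2.imread("pics/w8.png")[0:240,170:450]
t=eyes.camera("side")["pixels"][150:250,240:380,::-1]
a=cv2.resize(im,None,fx=2.1,fy=2.1,interpolation=cv2.INTER_CUBIC)
top=eyes.camera("top")["pixels"][135:235,140:290,::-1]
s=np.hstack([cv2.resize(t,(400,286)),cv2.resize(top,(400,286),interpolation=cv2.INTER_CUBIC)])
b=cv2.resize(im,(360,308),interpolation=cv2.INTER_CUBIC);b=cv2.copyMakeBorder(b,0,0,0,440,0)
cv2.imwrite("pics/c8.png",np.vstack([s,b]))
E
```

```text
{'fx': 316.23680637849077, 'fy': 316.23680637849077, 'cx': 284.12035862307897, 'cy': 207.78178018316885, 'T_tool_cam': [[-0.0, 0.97, 0.24, 70.69], [1.0, 0.0, 0.0, -0.01], [0.0, 0.24, -0.97, -180.05], [0.0, 0.0, 0.0, 1.0]], 'cam_to_world': [[0.99, -0.11, -0.03, 430.38], [0.11, 0.96, 0.24, -35.12], [0.0, -0.24, 0.97, 508.57], [0.0, 0.0, 0.0, 1.0]]}
26.5 [ 439.  -105.5  328.6] [3.1394e+00 1.1000e-03 1.6863e+00] 93.5325898238467
```

View pics/c8.png

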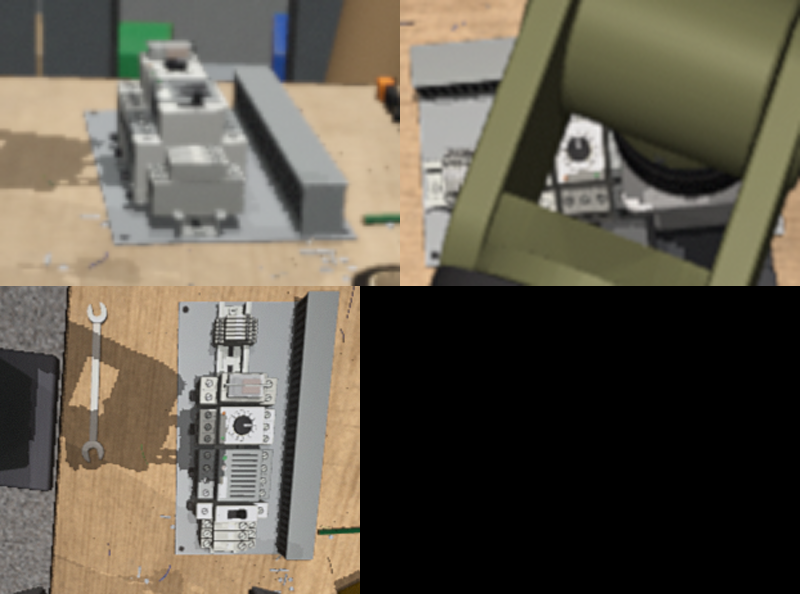

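The picture shows the row inlet, breaker, power supply, time switch, relay. All four are square and seated with narrow gaps and their tabs to the front, and the arm is clear.

```bash
python3 -c "
from cell import manip
print(manip.sign_off())"
```

```text
the job is handed in; nothing more can be done
None
```

I fitted all four devices on the rail in the required order and handed the job in at about 27 s; my last picture showed them square, seated, tabs to the front and gaps narrow, but `sign_off` gave no verdict.

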